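# Preload a mortar cube in the spring-loaded screw press

### The arm

A 7-joint arm with a two-finger parallel gripper is mounted at the origin on a cart in front of the work surface, level with it; the furniture and walls round the work are solid. World frame = base frame: x ahead of the robot, y to its left, z up, the work surface at z = 0. Lengths are in m, angles in rad, forces in N, time in s.
With the tool pointing down it reaches from about 0.4 to 0.85 m from the base axis. Payload 10.4 kg.
Tool frame: the origin (TCP) lies at the very end of the fingers, on their centre line; the grasp point (between the pads) lies 19 mm behind it (robot.grip_depth is the z of the grasp point in the tool frame, in m); z points along the fingers, y is the line along which they close (so a half turn about z gives the same grasp; the last joint's range is limited). The gripper opens to 85 mm and grips with 20 to 120 N. Pads are 22 mm wide; open, the fingers measure 114 mm over their backs; the gripper's body (76 mm by 85 mm) begins 54 mm behind the grasp point. The pads swing forward as they close: fully open they stand 13 mm farther back than shut.
Start: joints at [1.216, 0.332, -0.065, 1.46, 0.022, 1.35, -0.088], TCP at [0.204, -0.591, 0.231] pointing down, gripper open.
Joint ranges: [-2.6, 2.6], [-0.5, 2.12], [-1.47, 1.34], [0.16, 2.42], [-1.27, 4.41], [0.06, 2.06], [-2.6, 2.6]. Speed limits (rad/s): [2.22, 2.22, 2.79, 2.79, 3.14, 3.14, 3.14].

### API

Orientations are given as a rotation vector (axis times angle).
In Python, from bench import robot gives the robot as it stands.
- The arm moves only by the tool arm_command, never from a script. Its argument "plan" is a list that holds one entry, the list of rows, each a list of 7 numbers: the shift along the world's x, y, z in m, then the turn, a rotation vector about the world's x, y, z in degrees, then the opening, from -1 (shut) to 1 (fully open). In form: [[[dx, dy, dz, wx, wy, wz, gripper], ...]]. A call has 1 to 12 rows; each row shifts and turns the commanded pose from where the row before left it; what a row does not reach is not made up. A row lasts 1/8 s, in which the tool goes at most 62.5 mm and 10.7 degrees, less where a joint would pass 70% of its speed; a pose out of reach is approached as far as the arm can. A call is refused whole if a number of a shift passes 0.0625 or a number of a turn 10.7, either way. A call with a gripper value outside its range is refused whole. The fingers move at their own pace and stop on an object; the grip force is fixed at half the most. Time passes only in rows, so rows that do not move let the fingers close. It gives the time, the measured TCP pose, the force, the opening and the grip force at its end, in the units of the state.
- robot.state(): the state, without advancing time (a new reading comes with each control period).
- robot.grab_frame(name): name is "side" or "top"; returns a dict with "color" (480x640x3 uint8, red, green, blue), "depth" (480x640 float32, m along the optical axis (not along the pixel's ray), 0 where there is no reading), "K" (3x3 intrinsics, pixels), "origin" and "attitude" of the camera in the world. Camera axes: x right, y down, z forward; pixel columns grow to the right and rows downward; lengths in m; the calibration is good to about 2 mm. A picture is of the moment at which its call begins.
- robot.close_job(): hands the job in; it is judged then, once.
The state is a dict: "time": time; "joint_positions": joint angles; "joint_vel": joint speeds; "joint_efforts": joint torques, N m; "tool_pos": TCP position; "tool_rot": TCP orientation; "contact_force": force on the tool from outside, world axes, zero at the start; "torque": the same for the moment, N m; "width": finger opening in m; "finger_force": force on a finger pad.
Only numpy, scipy, OpenCV 4.12 (cv2) and the standard library are available. Lean on these libraries where they do the work, as an engineer would, in place of code of your own. Each camera call takes 0.05 s, during which the arm holds its last target. There are 200 camera calls.

### The job

Set the mortar cube flat into the square nest of the press's slide-out bed and push the bed fully home under the screw. Then wind the crank clockwise (seen from above) until you feel the platen meet the cube, and from that point give the crank a quarter of a turn more; never tighten further than that and back off, as an overloaded cube is spoilt. Let go and leave the press standing like this, with the other things on the bench where they are.

Things in the scene. Friction and masses are not known exactly. Their poses are not given: they have to be found in the camera images.
- mortar_cube: grey hardened mortar cube, 40 x 40 x 40 mm, 0.1 to 0.2 kg, loose on the worktop to the right of the press; origin at the centre of its underside, z up, x and y square to its side faces
- press: green bench screw press, base 275 x 112 mm, fixed; origin on the worktop (z = 0) straight under the screw's axis; its -x points to the front, where the bed slides out, its +x to the back, where the round column stands 78 mm behind the screw's axis (column top 186 mm high)
- press_head: green head with the screw, clamped on the column; origin on the screw's axis at the underside of its arm, about 142 mm up (differs by some mm from run to run). Below it hang the spring capsule and the 44 x 44 mm steel platen, at the start 4 to 14 mm above a cube that stands in the homed nest. Its front reaches 24 mm ahead of the screw's axis
- nest (a point): centre of the floor of the aluminium nest on the bed, 25 mm above the worktop: a square recess 44 mm wide and 7 mm deep with 2 mm chamfers, sides parallel to the press's x and y, in which the cube has about 2 mm of play each side; it lies on the screw's axis when the bed is home
- bed_knob (a point): middle of the bed's upright black knob, 18 mm in diameter, from 41 to 69 mm above the worktop, this point at 53 mm; 100 mm in front of the nest's centre, moves with the bed
- press_bed (a joint): how far the bed is pulled out, m: 0 is fully home against its stop, about 0.13 fully out; it grows along the press's -x; sliding friction 2 to 3 N
- press_screw (a joint): crank angle, rad, growing clockwise from above; crank, screw and platen sink together by 16 mm a turn (2.55 mm a rad); 2 turns at most; stays where left. Free, it takes 0.48 N m (9 N at the grip; 4 to 6 N less once halted). As the platen meets the cube the effort steps up by 2 to 3 N within 0.2 rad (a preloaded spring capsule), then climbs evenly, by 3 to 4 N over the next quarter turn
- crank_grip (a point): middle of the crank's upright black grip sleeve, 21 mm in diameter and 49 mm tall (22 mm up, 26 mm down from this point), which spins freely on its pin; it circles the screw's axis at 55 mm radius, about 243 mm above the worktop, and starts towards the back of the press; the flat crank arm lies 28 mm below this point
- mixing_bowl: small steel bowl, 125 mm wide, bystander on the left; origin under its centre
- tapping_mallet: small wooden mallet, 125 mm long, bystander on the left; origin under its middle
- crucible_1: white porcelain crucible, 44 mm wide, 37 mm tall, bystander behind the press; origin under its centre
- crucible_2: white porcelain crucible like the other, bystander; origin under its centre
- stopwatch: black stopwatch, 71 x 60 x 19 mm, bystander to the right of the cube; origin under its centre
- soundness_mould: small brass split cylinder with two long needles, 31 x 180 x 30 mm, bystander at the left front; origin under its middle
Not all that is in view belongs to the job. Leave any black, green or turquoise look-alike of the mortar_cube alone.

How it is judged:
By the outcome, as a careful person would: the job done as asked, in the order asked, and still so for the second after the job is handed in, with the robot touching nothing.
It also fails if it takes over 72 s, if anything falls off the work surface, if the arm or the gripper's body presses on something with over 40 N, if the wrist force passes 120 N, or if a joint passes its speed limit or range.

## Working session

There is one attempt and no reset: what is moved stays moved. The work goes in short steps, Python scripts to look and compute and a tool call to move; the robot and the scene stay as the last step left them, time stands still between calls to the robot, and variables do not carry over. Pictures are saved under pics/ and viewed, at most 10 in all, crops included, and the job is handed in when it is done.

Besides the shell and the picture viewer there is one more tool, called as name(argument=value, ...), one argument or row to a line, values as JSON. arm_command: Moves the arm, as the interface text tells. Its arguments: {"type":"object","properties":{"plan":{"type":"array","items":{"type":"array","items":{"type":"array","items":{"type":"number"}}}}},"required":["plan"]}

```bash
ls; mkdir -p pics
python3 - <<'E'
from bench import robot
import cv2,numpy as np
for n in("top","side"):
    f=robot.grab_frame(n); cv2.imwrite(f"pics/{n}0.png",f["color"][:,:,::-1]); np.savez(f"{n}0.npz",**f)
    print(n,f["K"],f["origin"],f["attitude"])
print(robot.state(),robot.grip_depth)
E
```

```text
pics
top [[587.76388214   0.         325.70019297]
 [  0.         587.76388214 237.37719141]
 [  0.           0.           1.        ]] [-0.159764    0.03431234  1.85277812] [-1.96345501  2.05961068 -0.42523037]
side [[595.17379692   0.         326.80914733]
 [  0.         595.17379692 235.91470149]
 [  0.           0.           1.        ]] [-0.59901876 -0.99872409  0.93075532] [-1.91002909  0.84002821 -0.53958748]
{'time': 0.1, 'joint_positions': array([ 1.2163502 ,  0.33284098, -0.06470611,  1.46083976,  0.02154882,
        1.34991164, -0.08848715]), 'joint_vel': array([ 9.59063058e-06, -1.20718352e-03, -3.76431376e-04, -1.62553124e-03,
        3.40342488e-04,  3.15103781e-04, -1.79605273e-03]), 'joint_efforts': array([ 2.26128839e-03, -6.26748562e+01,  4.98431653e-02, -3.92429209e+01,
        1.63208490e-02,  7.04912425e-03, -2.71536709e-05]), 'tool_pos': array([ 0.20352571, -0.59057906,  0.23058371]), 'tool_rot': array([-3.09716944e+00, -5.18702004e-01,  3.48980923e-04]), 'contact_force': array([-0.38468419, -0.23830933,  0.45993594]), 'torque': array([-0.00275873, -0.00142335,  0.00881393]), 'finger_force': 0.0, 'width': 0.08524353653927579} -0.0187
```

View pics/top0.png

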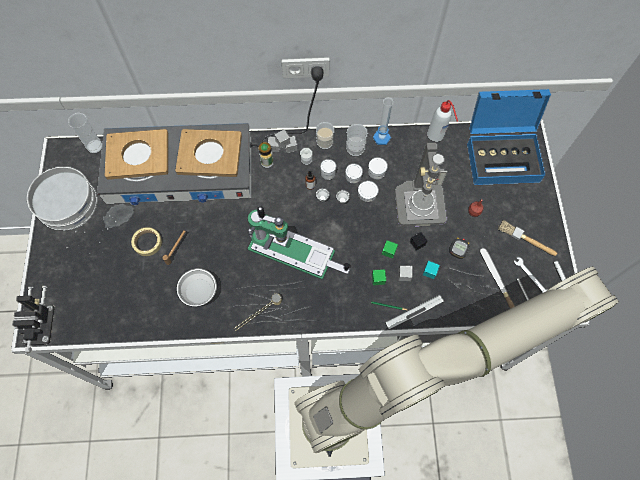

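View pics/side0.png

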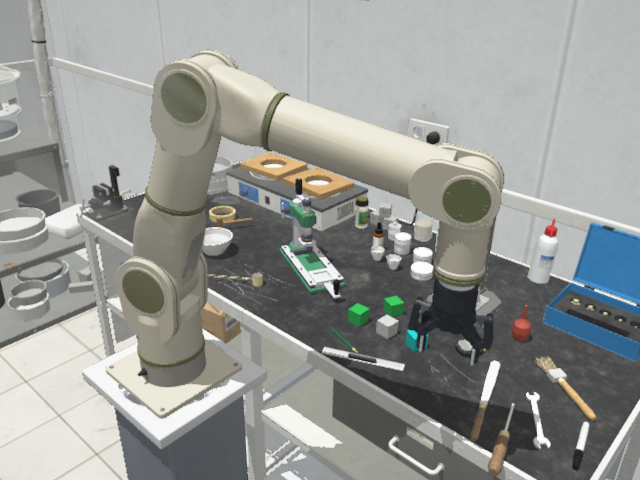

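The top view shows the grey cube at about (405,271) and the press with its grip at (258,212), its column near (262,235) and the bed knob at (345,267). The side view shows the cube at (387,325), the knob at (336,289) and the grip at (299,187). Next I'll zoom in and measure.

```bash
cat > h.py <<'E'
import numpy as np,cv2
from scipy.spatial.transform import Rotation as R
def load(n,k="0"): return dict(np.load(f"{n}{k}.npz"))
def grab(n,k):
    from bench import robot
    f=robot.grab_frame(n); np.savez(f"{n}{k}.npz",**f); cv2.imwrite(f"pics/{n}{k}.png",f["color"][:,:,::-1]); return f
def ray(f,uv):
    uv=np.atleast_2d(uv).astype(float); d=np.c_[uv,np.ones(len(uv))]@np.linalg.inv(f["K"]).T
    return d@R.from_rotvec(f["attitude"]).as_matrix().T
def plane(f,uv,z):
    d=ray(f,uv); o=f["origin"]; return o+d*((z-o[2])/d[:,2])[:,None]
def proj(f,p):
    c=(np.atleast_2d(p)-f["origin"])@R.from_rotvec(f["attitude"]).as_matrix(); c=c@f["K"].T; return c[:,:2]/c[:,2:]
def cloud(f):
    v,u=np.mgrid[:480,:640]; d=ray(f,np.c_[u.ravel(),v.ravel()])*f["depth"].reshape(-1,1)
    return (f["origin"]+d).reshape(480,640,3)
def two(f,a,g,b):
    A=ray(f,a)[0];B=ray(g,b)[0]; s=np.linalg.lstsq(np.c_[A,-B],g["origin"]-f["origin"],rcond=None)[0]
    p=f["origin"]+A*s[0];q=g["origin"]+B*s[1]; return (p+q)/2,np.linalg.norm(p-q)
def blob(f,box,fn):
    u0,v0,u1,v1=box; c=f["color"][v0:v1,u0:u1].astype(int); m=fn(c).astype(np.uint8)
    n,l,s,ce=cv2.connectedComponentsWithStats(m); i=1+np.argmax(s[1:,4])
    cn=max(cv2.findContours((l==i).astype(np.uint8),0,1)[0],key=cv2.contourArea)[:,0]+[u0,v0]
    return s[i,4],ce[i]+[u0,v0],cn
E
python3 - <<'E'
from h import *
t,s=load("top"),load("side")
for n,f,b in(("t",t,(235,195,435,295)),("s",s,(270,170,430,350))):
    u0,v0,u1,v1=b; k=4 if n=="t" else 3.3
    cv2.imwrite(f"pics/c{n}.png",cv2.resize(f["color"][v0:v1,u0:u1,::-1],None,fx=k,fy=k,interpolation=cv2.INTER_CUBIC))
grey=lambda c:(np.ptp(c,axis=2)<25)&(c.min(2)>120)
for n,f,b in(("t",t,(392,258,420,286)),("s",s,(370,308,404,342))):
    a,ce,cn=blob(f,b,grey); print(n,a,ce,cv2.minAreaRect(cn)); 
    P=cloud(f)[b[1]:b[3],b[0]:b[2]].reshape(-1,3); top=P[(abs(P[:,2]-.04)<.006)]
    print(len(top),top.mean(0),top.min(0),top.max(0),cv2.minAreaRect((top[:,:2]*1000).astype(np.float32)))
    if n=="t": print(plane(f,ce,.04), cv2.minAreaRect((plane(f,cn,.04)[:,:2]*1000).astype(np.float32)))
for f in(t,s):
  P=cloud(f); m=(P[...,2]>.19)&(P[...,2]<.3)&(abs(P[...,0]-.55)<.25)&(abs(P[...,1]-.1)<.25); print(m.sum(),np.median(P[m],0) if m.any() else 0)
E
```

```text
t 140 [405.74285714 271.12857143] ((406.0, 271.5), (11.0, 12.0), 90.0)
122 [ 0.46483624 -0.27777531  0.04001474] [ 0.44265132 -0.29908441  0.03409035] [ 0.48592097 -0.25739851  0.04567903] ((464.615234375, -277.561279296875), (39.74443054199219, 44.01910400390625), 84.73841857910156)
[[ 0.46616718 -0.27933087  0.04      ]] ((465.2603759765625, -280.1594543457031), (39.400535583496094, 39.51801681518555), 84.33419799804688)
s 293 [385.06143345 324.54948805] ((384.9323425292969, 324.2347106933594), (17.871408462524414, 21.785606384277344), 34.50851821899414)
189 [ 0.46025025 -0.28133591  0.04037507] [ 0.43978757 -0.30218314  0.03400056] [ 0.4888598  -0.25532032  0.04521405] ((464.804931640625, -278.0019836425781), (47.26403045654297, 47.45145034790039), 82.9244384765625)
234 [0.59442464 0.16099982 0.22110673]
242 [0.59195806 0.16382863 0.22293666]
```

View pics/ct.png

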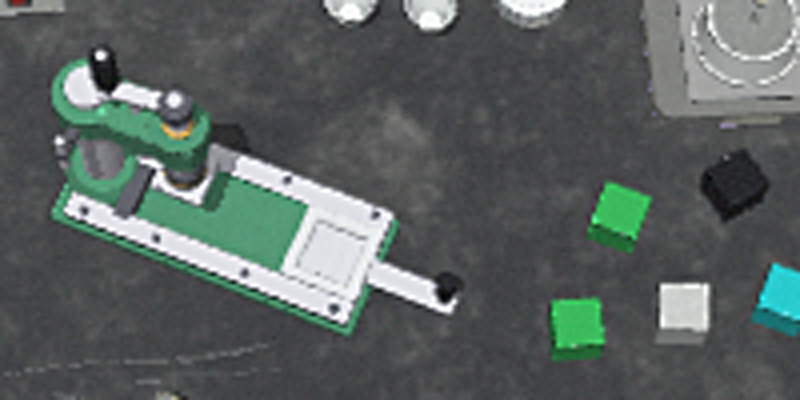

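View pics/cs.png

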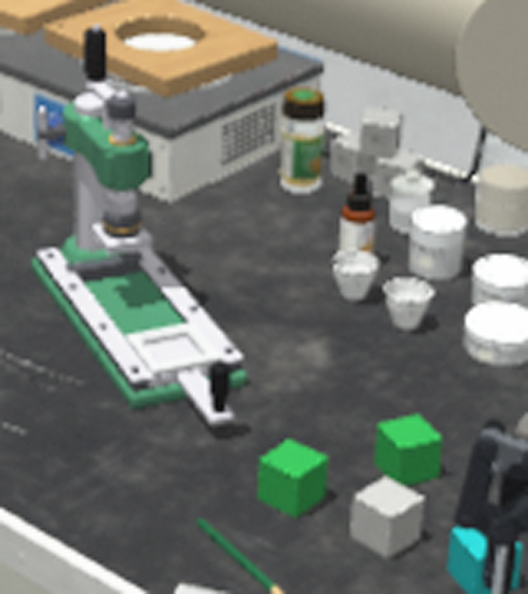

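The crops show the nest recess centred at crop-top (333,248), the knob top at (447,284), the grip top at (101,55) and the screw hub at (175,100). In the side crop, the knob is at (219,385), the grip at (95,52) and the hub at (121,105).

Run:
```python
from h import *
t,s=load("top"),load("side")
T=lambda x,y:np.array([(x+.5)/4-.5+235,(y+.5)/4-.5+195]); S=lambda x,y:np.array([(x+.5)/3.3-.5+270,(y+.5)/3.3-.5+170])
pr=lambda *a:print(*[np.round(x,4) if not isinstance(x,str) else x for x in a])
pr("knobtop",plane(t,T(448,281),.069),plane(s,S(219,368),.069),*two(t,T(448,281),s,S(219,368)))
pr("griptop",plane(t,T(101,51),.265),plane(s,S(95,33),.265),*two(t,T(101,51),s,S(95,33)))
pr("hubtop",*two(t,T(174,98),s,S(121,101)))
nt=np.array([T(313,218),T(372,236),T(353,293),T(296,275)]);pr("nest",plane(t,nt,.032),plane(t,nt.mean(0)[None],.032))
ns=np.array([S(156,334),S(197,334),S(192,362),S(142,362)])
pr("nests",plane(s,[S(171,348)],.032))
b=plane(t,[T(52,215),T(350,332),T(397,222)],.0);pr("base",b)
for i,j in((0,1),(2,1)): d=b[j]-b[i]; pr(np.degrees(np.arctan2(d[1],d[0])),np.linalg.norm(d))
# green mask fit of lower-left base edge and bed edges
c=t["color"].astype(int); g=(c[...,1]>c[...,0]+35)&(c[...,1]>c[...,2]+15)
g[:195]=0;g[295:]=0;g[:,:235]=0;g[:,360:]=0
e=[]
for u in range(255,318):
    vs=np.nonzero(g[:,u])[0]; e.append((u,vs.max()+.5))
w=plane(t,e,0.0); vx,vy,x0,y0=cv2.fitLine(w[:,:2].astype(np.float32),cv2.DIST_HUBER,0,.001,.001).ravel()
pr("edge ang",np.degrees(np.arctan2(vy,vx)),x0,y0)
```

```text
knobtop [[ 0.4863 -0.0855  0.069 ]] [[ 0.4822 -0.0869  0.069 ]] [ 0.4861 -0.085   0.0669] 0.0022
griptop [[0.6096 0.1751 0.265 ]] [[0.6    0.1726 0.265 ]] [0.6083 0.177  0.2625] 0.0057
hubtop [0.5887 0.1255 0.2162] 0.0051
nest [[ 0.5605  0.0208  0.032 ]
 [ 0.5422 -0.0275  0.032 ]
 [ 0.4928 -0.0093  0.032 ]
 [ 0.5107  0.0369  0.032 ]] [[0.5264 0.0052 0.032 ]]
nests [[0.5248 0.0056 0.032 ]]
base [[ 0.586   0.2411  0.    ]
 [ 0.47   -0.0059  0.    ]
 [ 0.5663 -0.0504  0.    ]]
-115.1409 0.2728
155.212 0.106
edge ang 64.688 0.5216 0.113
```

arm_command(
  plan=[
    [[0.0234, 0.0421, 0, 0, 0, 3.8, 1], [0.0234, 0.0421, 0, 0, 0, 3.8, 1], [0.0234, 0.0421, 0, 0, 0, 3.8, 1], [0.0234, 0.0421, 0, 0, 0, 3.8, 1], [0.0234, 0.0421, 0, 0, 0, 3.8, 1], [0.0234, 0.0421, 0, 0, 0, 3.8, 1], [0.0234, 0.0421, 0, 0, 0, 3.8, 1], [0.0234, 0.0421, 0, 0, 0, 3.8, 1], [0.0234, 0.0421, 0, 0, 0, 3.8, 1], [0.0234, 0.0421, 0, 0, 0, 3.8, 1], [0.0234, 0.0421, 0, 0, 0, 3.8, 1], [0.0234, 0.0421, 0, 0, 0, 3.8, 1]],
  ],
)

```text
time: 1.6
tool_pos: [0.4848, -0.0844, 0.2312]
tool_rot: [2.654, 1.681, -0.0]
contact_force: [-0.3, -0.3, 0.1]
width: 0.0853
finger_force: 0.0
```

arm_command(
  plan=[
    [[0, 0, -0.03, 0, 0, 0, 1], [0, 0, -0.05, 0, 0, 0, 1], [0, 0, -0.05, 0, 0, 0, 1], [0, 0, -0.03, 0, 0, 0, 1], [0, 0, 0, 0, 0, 0, 1], [0, 0, 0, 0, 0, 0, 1]],
  ],
)

```text
time: 2.35
tool_pos: [0.4851, -0.0857, 0.0726]
tool_rot: [2.655, 1.679, 0.002]
contact_force: [0.7, 0.2, 0.4]
width: 0.0854
finger_force: 0.0
```

arm_command(
  plan=[
    [[0, 0, -0.013, 0, 0, 0, 1], [0, 0, -0.013, 0, 0, 0, 1], [0, 0, 0, 0, 0, 0, 0], [0, 0, 0, 0, 0, 0, -0.3], [0, 0, 0, 0, 0, 0, -1], [0, 0, 0, 0, 0, 0, -1], [0, 0, 0, 0, 0, 0, -1], [0, 0, 0, 0, 0, 0, -1]],
  ],
)

```text
time: 3.35
tool_pos: [0.4849, -0.0859, 0.0458]
tool_rot: [2.655, 1.678, 0.001]
contact_force: [-0.6, -1.0, 6.0]
width: 0.0157
finger_force: 58.7
```

arm_command(
  plan=[
    [[0, 0, 0, 0, 0, 0, 1], [0, 0, 0, 0, 0, 0, 1], [0, 0, 0, 0, 0, 0, 1], [0, 0, 0.04, 0, 0, 0, 1], [0, 0, 0.04, 0, 0, 0, 1], [-0.0032, -0.0322, 0, 0, 0, 3.3, 1], [-0.0032, -0.0322, 0, 0, 0, 3.3, 1], [-0.0032, -0.0322, 0, 0, 0, 3.3, 1], [-0.0032, -0.0322, 0, 0, 0, 3.3, 1], [-0.0032, -0.0322, 0, 0, 0, 3.3, 1], [-0.0032, -0.0322, 0, 0, 0, 3.3, 1], [0, 0, 0, 0, 0, 0, 1]],
  ],
)

```text
time: 4.85
tool_pos: [0.4642, -0.2816, 0.125]
tool_rot: [-2.331, -2.106, 0.001]
contact_force: [-0.2, -0.3, 0.2]
width: 0.0853
finger_force: 0.0
```

arm_command(
  plan=[
    [[0, 0, 0, 0, 0, 0, 1], [0, 0, -0.04, 0, 0, 0, 1], [0, 0, -0.04, 0, 0, 0, 1], [0, 0, -0.02, 0, 0, 0, 1], [0, 0, -0.006, 0, 0, 0, 1], [0, 0, 0, 0, 0, 0, 1], [0, 0, 0, 0, 0, 0, 1]],
  ],
)

```text
time: 5.72
tool_pos: [0.4661, -0.2793, 0.0206]
tool_rot: [2.326, 2.109, 0.001]
contact_force: [0.0, -0.6, -0.3]
width: 0.0853
finger_force: 0.0
```

arm_command(
  plan=[
    [[0, 0, -0.005, 0, 0, 0, 1], [0, 0, -0.004, 0, 0, 0, 0.3], [0, 0, 0, 0, 0, 0, -0.2], [0, 0, 0, 0, 0, 0, -1], [0, 0, 0, 0, 0, 0, -1], [0, 0, 0, 0, 0, 0, -1], [0, 0, 0, 0, 0, 0, -1]],
  ],
)

```text
time: 6.6
tool_pos: [0.4653, -0.279, 0.0105]
tool_rot: [2.327, 2.11, 0.0]
contact_force: [-0.2, 0.3, 3.5]
width: 0.0395
finger_force: 61.2
```

arm_command(
  plan=[
    [[0, 0, 0.03, 0, 0, 0, -1], [0, 0, 0.04, 0, 0, 0, -1], [0, 0, 0.04, 0, 0, 0, -1], [0.0089, 0.0406, 0, 0, 0, -2.8, -1], [0.0089, 0.0406, 0, 0, 0, -2.8, -1], [0.0089, 0.0406, 0, 0, 0, -2.8, -1], [0.0089, 0.0406, 0, 0, 0, -2.8, -1], [0.0089, 0.0406, 0, 0, 0, -2.8, -1], [0.0089, 0.0406, 0, 0, 0, -2.8, -1], [0.0089, 0.0406, 0, 0, 0, -2.8, -1], [0, 0, -0.02, 0, 0, 0, -1], [0, 0, -0.02, 0, 0, 0, -1]],
  ],
)

```text
time: 8.1
tool_pos: [0.5273, 0.0058, 0.0796]
tool_rot: [2.651, 1.685, -0.0]
contact_force: [0.6, -1.1, -1.3]
width: 0.0395
finger_force: 61.0
```

arm_command(
  plan=[
    [[0, 0, -0.01, 0, 0, 0, -1], [0, 0, 0, 0, 0, 0, -1], [0, 0, 0, 0, 0, 0, -1]],
  ],
)

```text
time: 8.48
tool_pos: [0.5279, 0.0053, 0.071]
tool_rot: [2.652, 1.683, 0.001]
contact_force: [0.3, 0.7, -1.0]
width: 0.039
finger_force: 61.0
```

Run:
```python
from h import *
from bench import robot
s=grab("side","1"); t=grab("top","1"); print(robot.state()["tool_pos"])
a=s["color"][220:330,260:400,::-1]; b=t["color"][195:305,255:395,::-1]
cv2.imwrite("pics/p1.png",np.hstack([cv2.resize(x,None,fx=2.85,fy=4*.9,interpolation=cv2.INTER_CUBIC) if 0 else cv2.resize(x,(399,314),interpolation=cv2.INTER_CUBIC) for x in(a,b)]))
```

```text
[0.52798489 0.00521141 0.07106218]
```

View pics/p1.png

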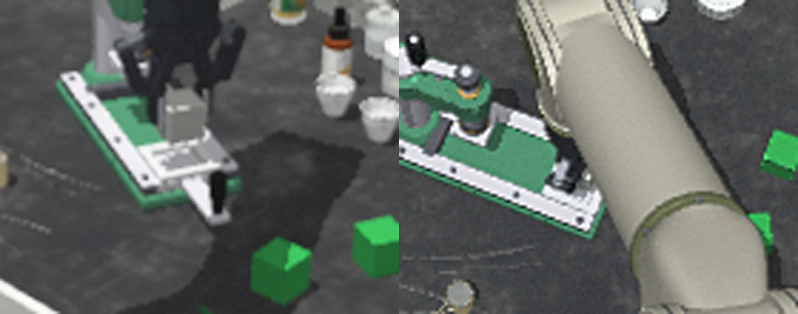

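The left half shows the gripped cube hovering above the nest, at about (185,112) in the crop and square to it. I'll lower it while watching the force.

arm_command(
  plan=[
    [[0, 0, -0.012, 0, 0, 0, -1], [0, 0, -0.012, 0, 0, 0, -1], [0, 0, -0.004, 0, 0, 0, -1], [0, 0, 0, 0, 0, 0, -1]],
  ],
)

```text
time: 9.07
tool_pos: [0.5273, 0.0054, 0.0419]
tool_rot: [-2.652, -1.684, 0.001]
contact_force: [-0.0, 0.1, -2.3]
width: 0.0398
finger_force: 61.1
```

arm_command(
  plan=[
    [[0, 0, -0.003, 0, 0, 0, -1], [0, 0, 0, 0, 0, 0, -1]],
  ],
)

```text
time: 9.32
tool_pos: [0.5275, 0.0052, 0.0392]
tool_rot: [2.652, 1.683, -0.0]
contact_force: [0.7, -0.5, -2.1]
width: 0.0393
finger_force: 61.1
```

arm_command(
  plan=[
    [[0, 0, -0.0025, 0, 0, 0, -1], [0, 0, 0, 0, 0, 0, -1]],
  ],
)

```text
time: 9.57
tool_pos: [0.5274, 0.0053, 0.0367]
tool_rot: [-2.652, -1.684, 0.0]
contact_force: [-0.4, -0.2, -1.5]
width: 0.0389
finger_force: 61.1
```

arm_command(
  plan=[
    [[0, 0, 0, 0, 0, 0, 1], [0, 0, 0, 0, 0, 0, 1], [0, 0, 0, 0, 0, 0, 1], [0, 0, 0.015, 0, 0, 0, 1], [0, 0, 0.03, 0, 0, 0, 1], [0, 0, 0.03, 0, 0, 0, 1], [-0.014, -0.0304, 0, 0, 0, 0, 1], [-0.014, -0.0304, 0, 0, 0, 0, 1], [-0.0144, -0.0304, 0, 0, 0, 0, 1], [0, 0, -0.02, 0, 0, 0, 1], [0, 0, -0.02, 0, 0, 0, 1], [0, 0, 0, 0, 0, 0, 1]],
  ],
)

```text
time: 11.08
tool_pos: [0.4845, -0.0858, 0.0717]
tool_rot: [-2.651, -1.683, 0.001]
contact_force: [-1.4, 0.1, 0.3]
width: 0.0856
finger_force: 0.0
```

Run:
```python
from h import *
from bench import robot
s=grab("side","2"); print(robot.state()["tool_pos"])
a=s["color"][180:300,270:370,::-1]
cv2.imwrite("pics/p2.png",cv2.resize(a,None,fx=4.5,fy=4.5,interpolation=cv2.INTER_CUBIC))
```

```text
[ 0.48515766 -0.08575615  0.07250871]
```

View pics/p2.png

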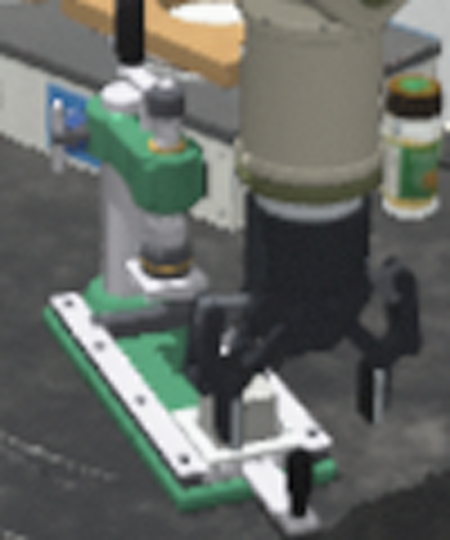

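The cube sits square in the nest at about (245,415), and the fingers straddle the knob at (300,480). Next: grip the knob.

arm_command(
  plan=[
    [[0, 0, -0.012, 0, 0, 0, 1], [0, 0, -0.012, 0, 0, 0, 0.2], [0, 0, 0, 0, 0, 0, -0.3], [0, 0, 0, 0, 0, 0, -1], [0, 0, 0, 0, 0, 0, -1], [0, 0, 0, 0, 0, 0, -1]],
  ],
)

```text
time: 11.88
tool_pos: [0.485, -0.0857, 0.0484]
tool_rot: [-2.652, -1.684, 0.001]
contact_force: [-2.5, 1.4, 5.7]
width: 0.0159
finger_force: 58.6
```

arm_command(
  plan=[
    [[0.002, 0.0042, 0, 0, 0, 0, -1], [0.0043, 0.009, 0, 0, 0, 0, -1], [0.0064, 0.0136, 0, 0, 0, 0, -1], [0.0064, 0.0136, 0, 0, 0, 0, -1], [0.0064, 0.0136, 0, 0, 0, 0, -1]],
  ],
)

```text
time: 12.5
tool_pos: [0.5104, -0.032, 0.0483]
tool_rot: [2.652, 1.683, -0.002]
contact_force: [-3.5, -1.7, 7.3]
width: 0.0158
finger_force: 58.7
```

arm_command(
  plan=[
    [[0.0064, 0.0136, 0, 0, 0, 0, -1], [0.0064, 0.0136, 0, 0, 0, 0, -1], [0.0064, 0.0136, 0, 0, 0, 0, -1], [0.003, 0.0063, 0, 0, 0, 0, -1], [0.0017, 0.0036, 0, 0, 0, 0, -1]],
  ],
)

```text
time: 13.12
tool_pos: [0.5345, 0.0189, 0.0484]
tool_rot: [2.652, 1.684, -0.0]
contact_force: [-4.6, -0.7, 8.1]
width: 0.0152
finger_force: 59.7
```

arm_command(
  plan=[
    [[0.0013, 0.0027, 0, 0, 0, 0, -1], [0.0013, 0.0027, 0, 0, 0, 0, -1]],
  ],
)

```text
time: 13.38
tool_pos: [0.5369, 0.024, 0.0484]
tool_rot: [2.652, 1.683, -0.001]
contact_force: [-5.2, -1.1, 7.2]
width: 0.0159
finger_force: 59.7
```

arm_command(
  plan=[
    [[0.0013, 0.0027, 0, 0, 0, 0, -1]],
  ],
)

```text
time: 13.5
tool_pos: [0.5382, 0.0267, 0.0483]
tool_rot: [2.652, 1.683, -0.001]
contact_force: [-5.4, -0.2, 7.6]
width: 0.0154
finger_force: 59.7
```

arm_command(
  plan=[
    [[0.0013, 0.0027, 0, 0, 0, 0, -1]],
  ],
)

```text
time: 13.62
tool_pos: [0.5395, 0.0294, 0.0483]
tool_rot: [2.652, 1.683, -0.001]
contact_force: [-4.3, -0.9, 6.6]
width: 0.0155
finger_force: 59.7
```

arm_command(
  plan=[
    [[0.0009, 0.0018, 0, 0, 0, 0, -1]],
  ],
)

```text
time: 13.75
tool_pos: [0.5404, 0.0313, 0.0483]
tool_rot: [2.652, 1.683, -0.001]
contact_force: [-5.1, -0.5, 7.6]
width: 0.0153
finger_force: 59.7
```

arm_command(
  plan=[
    [[0.0009, 0.0018, 0, 0, 0, 0, -1]],
  ],
)

```text
time: 13.88
tool_pos: [0.5406, 0.0316, 0.0483]
tool_rot: [2.652, 1.682, -0.005]
contact_force: [-11.7, -9.0, 16.0]
width: 0.0156
finger_force: 60.6
```

arm_command(
  plan=[
    [[0.0009, 0.0018, 0, 0, 0, 0, -1]],
  ],
)

```text
time: 14.0
tool_pos: [0.5406, 0.0316, 0.0483]
tool_rot: [2.653, 1.68, -0.01]
contact_force: [-17.3, -14.8, 21.7]
width: 0.0155
finger_force: 61.4
```

arm_command(
  plan=[
    [[0.0009, 0.0018, 0, 0, 0, 0, -1]],
  ],
)

```text
time: 14.12
tool_pos: [0.5406, 0.0316, 0.0482]
tool_rot: [2.653, 1.678, -0.015]
contact_force: [-21.9, -19.3, 28.4]
width: 0.0156
finger_force: 62.1
```

arm_command(
  plan=[
    [[-0.0019, -0.0041, 0, 0, 0, 0, -1], [0, 0, 0, 0, 0, 0, 1], [0, 0, 0, 0, 0, 0, 1], [0, 0, 0, 0, 0, 0, 1], [0, 0, 0.03, 0, 0, 0, 1], [0, 0, 0.05, 0, 0, 0, 1], [0, 0, 0.06, 0, 0, 0, 1], [0, 0, 0.06, 0, 0, 0, 1], [0, 0, 0.05, 0, 0, 0, 1], [0, 0, 0.01, 0, 0, 0, 1], [0, 0, 0, 0, 0, 0, 1]],
  ],
)

```text
time: 15.5
tool_pos: [0.5415, 0.0327, 0.3077]
tool_rot: [2.652, 1.683, 0.001]
contact_force: [-0.5, -0.5, -0.4]
width: 0.0851
finger_force: 0.0
```

Run:
```python
from h import *
from bench import robot
s=grab("side","3"); st=robot.state(); print(st["tool_pos"],st["contact_force"],st["joint_positions"])
a=s["color"][165:295,260:370,::-1]
cv2.imwrite("pics/p3.png",cv2.resize(a,None,fx=4.5,fy=4.5,interpolation=cv2.INTER_CUBIC))
```

```text
[0.54112553 0.03259756 0.30663606] [-0.1400342   0.24060379 -0.61797795] [ 0.4424113   0.17467223 -0.66441361  1.53081496  0.10764772  1.47453052
 -0.66470116]
```

View pics/p3.png

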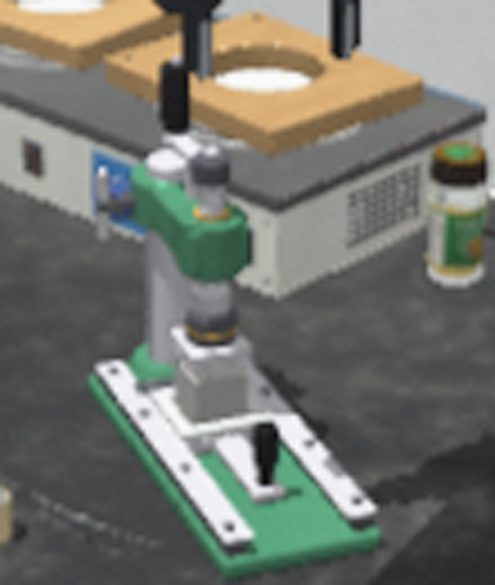

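The bed is home with the cube square beneath the platen at about (212,385). The knob is at (265,455) and the grip at (175,95). Now moving over the grip.

arm_command(
  plan=[
    [[0.0111, 0.0237, 0, 0, 0, 0, 1], [0.0111, 0.0237, 0, 0, 0, 0, 1], [0.0111, 0.0237, 0, 0, 0, 0, 1], [0.0111, 0.0237, 0, 0, 0, 0, 1], [0.0111, 0.0237, 0, 0, 0, 0, 1], [0.0111, 0.0237, 0, 0, 0, 0, 1], [0, 0, 0, 0, 0, 0, 1], [0, 0, -0.02, 0, 0, 0, 1], [0, 0, -0.02, 0, 0, 0, 1], [0, 0, 0, 0, 0, 0, 1]],
  ],
)

```text
time: 16.8
tool_pos: [0.607, 0.1734, 0.2654]
tool_rot: [-2.652, -1.682, 0.007]
contact_force: [-0.2, 0.2, -0.0]
width: 0.0853
finger_force: 0.0
```

Run:
```python
from h import *
from bench import robot
s=grab("side","4"); st=robot.state(); print(st["tool_pos"],st["contact_force"],st["joint_positions"])
a=s["color"][135:265,250:370,::-1]
cv2.imwrite("pics/p4.png",cv2.resize(a,None,fx=4.5,fy=4.5,interpolation=cv2.INTER_CUBIC))
```

```text
[0.60754648 0.1738032  0.2669009 ] [ 0.4449195  -0.54520836 -0.1643577 ] [ 0.16388836  0.41860357 -0.70726667  1.35459988  0.26874369  1.46696172
 -0.96862533]
```

View pics/p4.png

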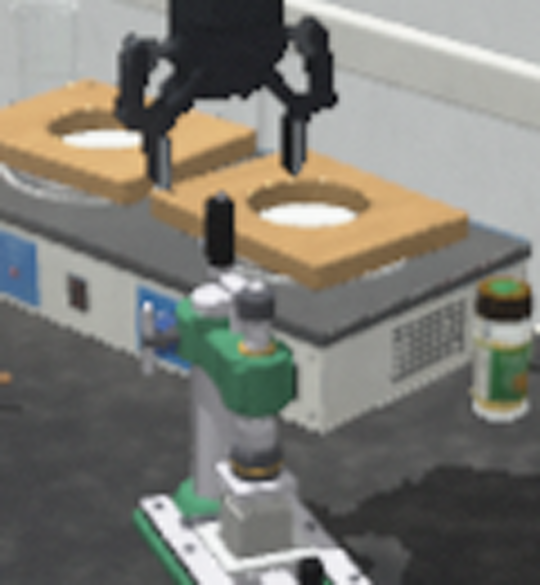

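The fingertips straddle the grip, whose top is at (219,198), with the tip midpoint at about (226,180). I'll descend and close.

arm_command(
  plan=[
    [[0.0013, 0.0027, -0.012, 0, 0, 0, 1], [0, 0, -0.015, 0, 0, 0, 1], [0, 0, -0.012, 0, 0, 0, 1], [0, 0, 0, 0, 0, 0, 0.2], [0, 0, 0, 0, 0, 0, -0.3], [0, 0, 0, 0, 0, 0, -1], [0, 0, 0, 0, 0, 0, -1], [0, 0, 0, 0, 0, 0, -1], [0, 0, 0, 0, 0, 0, -1]],
  ],
)

```text
time: 17.98
tool_pos: [0.6087, 0.1787, 0.2299]
tool_rot: [-2.651, -1.685, -0.001]
contact_force: [-4.9, 1.7, 5.1]
width: 0.0199
finger_force: 58.6
```

```bash
cat >> h.py <<'E'
L=np.array([.4274,.9041]);N=np.array([.9041,-.4274])
def ang(p,C): d=np.array(p[:2])-C; return np.arctan2(d@N,d@L)%(2*np.pi)
def rows(a0,a1,n,r=.055):
    a=np.linspace(a0,a1,n+1); p=r*(np.cos(a)[:,None]*L+np.sin(a)[:,None]*N); p=np.c_[p,-.00255*a]
    return np.diff(np.round(p,4),axis=0).round(4).tolist()
E
python3 - <<'E'
from h import *
print(np.degrees(ang((.6087,.1787),np.array((.5863,.1284)))))
for r in (rows(-.02,1.48,10),rows(1.48,1.98,5)): print(r)
E
```

```text
358.7029949466566
[[0.0073, -0.0039, -0.0004], [0.0065, -0.005, -0.0004], [0.0058, -0.0059, -0.0004], [0.0048, -0.0067, -0.0004], [0.0038, -0.0073, -0.0004], [0.0026, -0.0078, -0.0003], [0.0014, -0.0082, -0.0004], [0.0002, -0.0082, -0.0004], [-0.001, -0.0082, -0.0004], [-0.0022, -0.0079, -0.0004]]
[[-0.0022, -0.0051, -0.0002], [-0.0026, -0.0048, -0.0003], [-0.0031, -0.0045, -0.0002], [-0.0036, -0.0042, -0.0003], [-0.0039, -0.0039, -0.0002]]
```

arm_command(
  plan=[
    [[0.0073, -0.0039, -0.0004, 0, 0, 0, -1], [0.0065, -0.005, -0.0004, 0, 0, 0, -1], [0.0058, -0.0059, -0.0004, 0, 0, 0, -1], [0.0048, -0.0067, -0.0004, 0, 0, 0, -1]],
  ],
)

```text
time: 18.48
tool_pos: [0.6325, 0.1584, 0.2284]
tool_rot: [-2.648, -1.686, -0.001]
contact_force: [-7.7, 4.0, 6.6]
width: 0.0197
finger_force: 59.3
```

arm_command(
  plan=[
    [[0.0038, -0.0073, -0.0004, 0, 0, 0, -1], [0.0026, -0.0078, -0.0003, 0, 0, 0, -1], [0.0014, -0.0082, -0.0004, 0, 0, 0, -1]],
  ],
)

```text
time: 18.85
tool_pos: [0.6408, 0.1361, 0.2274]
tool_rot: [-2.647, -1.686, -0.004]
contact_force: [-3.9, 8.0, 3.6]
width: 0.0195
finger_force: 59.0
```

```bash
cat >> h.py <<'E'
def rep(p,F,C=np.array((.5863,.1284))):
    a=ang(p,C); t=-np.sin(a)*L+np.cos(a)*N; r=np.cos(a)*L+np.sin(a)*N; F=np.array(F[:2]); print("ang %.3f r %.4f tang %.2f rad %.2f"%(a,np.linalg.norm(np.array(p[:2])-C),-F@t,F@r))
E
python3 - <<'E'
from h import *
rep((.6325,.1584),(-7.7,4));rep((.6408,.1361),(-3.9,8))
for i,r in enumerate(rows(1.48,6.48,50)): print(round(1.58+.1*i,2),r)
E
```

```text
ang 0.553 r 0.0551 tang 7.55 rad -4.28
ang 0.989 r 0.0550 tang 8.47 rad -2.74
1.58 [-0.0022, -0.0051, -0.0002]
1.68 [-0.0026, -0.0048, -0.0003]
1.78 [-0.0031, -0.0045, -0.0002]
1.88 [-0.0036, -0.0042, -0.0003]
1.98 [-0.0039, -0.0039, -0.0002]
2.08 [-0.0043, -0.0034, -0.0003]
2.18 [-0.0047, -0.0029, -0.0003]
2.28 [-0.0049, -0.0025, -0.0002]
2.38 [-0.0051, -0.002, -0.0003]
2.48 [-0.0053, -0.0015, -0.0002]
2.58 [-0.0054, -0.0009, -0.0003]
2.68 [-0.0055, -0.0004, -0.0002]
2.78 [-0.0055, 0.0002, -0.0003]
2.88 [-0.0054, 0.0007, -0.0002]
2.98 [-0.0054, 0.0012, -0.0003]
3.08 [-0.0052, 0.0018, -0.0003]
3.18 [-0.005, 0.0023, -0.0002]
3.28 [-0.0047, 0.0028, -0.0003]
3.38 [-0.0045, 0.0032, -0.0002]
3.48 [-0.0041, 0.0037, -0.0003]
3.58 [-0.0037, 0.0041, -0.0002]
3.68 [-0.0033, 0.0044, -0.0003]
3.78 [-0.0028, 0.0047, -0.0002]
3.88 [-0.0024, 0.0049, -0.0003]
3.98 [-0.0018, 0.0052, -0.0002]
4.08 [-0.0013, 0.0054, -0.0003]
4.18 [-0.0008, 0.0054, -0.0003]
4.28 [-0.0002, 0.0055, -0.0002]
4.38 [0.0003, 0.0055, -0.0003]
4.48 [0.0009, 0.0054, -0.0002]
4.58 [0.0014, 0.0053, -0.0003]
4.68 [0.0019, 0.0052, -0.0002]
4.78 [0.0025, 0.0049, -0.0003]
4.88 [0.0029, 0.0047, -0.0002]
4.98 [0.0034, 0.0043, -0.0003]
5.08 [0.0037, 0.004, -0.0003]
5.18 [0.0042, 0.0036, -0.0002]
5.28 [0.0045, 0.0032, -0.0003]
5.38 [0.0048, 0.0026, -0.0002]
5.48 [0.005, 0.0022, -0.0003]
5.58 [0.0053, 0.0017, -0.0002]
5.68 [0.0054, 0.0012, -0.0003]
5.78 [0.0054, 0.0006, -0.0002]
5.88 [0.0055, 0.0001, -0.0003]
5.98 [0.0055, -0.0005, -0.0002]
6.08 [0.0054, -0.0011, -0.0003]
6.18 [0.0053, -0.0015, -0.0003]
6.28 [0.005, -0.0021, -0.0002]
6.38 [0.0049, -0.0026, -0.0003]
6.48 [0.0046, -0.003, -0.0002]
```

arm_command(
  plan=[
    [[0.0002, -0.0082, -0.0004, 0, 0, 0, -1], [-0.001, -0.0082, -0.0004, 0, 0, 0, -1], [-0.0022, -0.0079, -0.0004, 0, 0, 0, -1]],
  ],
)

```text
time: 19.23
tool_pos: [0.6387, 0.1117, 0.2263]
tool_rot: [-2.648, -1.686, -0.007]
contact_force: [1.5, 8.3, 1.7]
width: 0.0193
finger_force: 58.9
```

arm_command(
  plan=[
    [[-0.0022, -0.0051, -0.0002, 0, 0, 0, -1], [-0.0026, -0.0048, -0.0003, 0, 0, 0, -1]],
  ],
)

```text
time: 19.48
tool_pos: [0.6343, 0.1015, 0.2258]
tool_rot: [-2.649, -1.686, -0.008]
contact_force: [2.8, 8.1, 2.7]
width: 0.0195
finger_force: 58.8
```

arm_command(
  plan=[
    [[-0.0031, -0.0045, -0.0002, 0, 0, 0, -1], [-0.0036, -0.0042, -0.0003, 0, 0, 0, -1]],
  ],
)

```text
time: 19.73
tool_pos: [0.6279, 0.0924, 0.2252]
tool_rot: [-2.65, -1.686, -0.008]
contact_force: [5.2, 7.1, 1.8]
width: 0.0189
finger_force: 58.8
```

arm_command(
  plan=[
    [[-0.0039, -0.0039, -0.0002, 0, 0, 0, -1], [-0.0043, -0.0034, -0.0003, 0, 0, 0, -1]],
  ],
)

```text
time: 19.98
tool_pos: [0.62, 0.0848, 0.2248]
tool_rot: [-2.651, -1.686, -0.008]
contact_force: [4.7, 6.5, 1.3]
width: 0.0193
finger_force: 58.8
```

arm_command(
  plan=[
    [[-0.0047, -0.0029, -0.0003, 0, 0, 0, -1], [-0.0049, -0.0025, -0.0002, 0, 0, 0, -1]],
  ],
)

```text
time: 20.23
tool_pos: [0.6106, 0.0789, 0.2242]
tool_rot: [2.651, 1.685, 0.008]
contact_force: [7.4, 5.0, -0.3]
width: 0.019
finger_force: 58.7
```

Run:
```python
from h import *
for p,F in (((.6387,.1117),(1.5,8.3)),((.6343,.1015),(2.8,8.1)),((.6279,.0924),(5.2,7.1)),((.62,.0848),(4.7,6.5)),((.6106,.0789),(7.4,5.0))): rep(p,F)
```

```text
ang 1.438 r 0.0550 tang 8.36 rad -1.09
ang 1.640 r 0.0550 tang 8.44 rad -1.52
ang 1.843 r 0.0550 tang 8.77 rad -0.71
ang 2.042 r 0.0551 tang 7.69 rad -2.27
ang 2.244 r 0.0551 tang 8.85 rad -1.23
```

arm_command(
  plan=[
    [[-0.0051, -0.002, -0.0003, 0, 0, 0, -1], [-0.0053, -0.0015, -0.0002, 0, 0, 0, -1]],
  ],
)

```text
time: 20.48
tool_pos: [0.6004, 0.075, 0.2237]
tool_rot: [2.651, 1.684, 0.009]
contact_force: [7.2, 4.9, 0.3]
width: 0.0195
finger_force: 58.7
```

arm_command(
  plan=[
    [[-0.0054, -0.0009, -0.0003, 0, 0, 0, -1], [-0.0055, -0.0004, -0.0002, 0, 0, 0, -1]],
  ],
)

```text
time: 20.72
tool_pos: [0.5896, 0.0733, 0.2232]
tool_rot: [2.651, 1.683, 0.008]
contact_force: [8.5, 2.8, -0.8]
width: 0.0192
finger_force: 58.7
```

arm_command(
  plan=[
    [[-0.0055, 0.0002, -0.0003, 0, 0, 0, -1], [-0.0054, 0.0007, -0.0002, 0, 0, 0, -1]],
  ],
)

```text
time: 20.98
tool_pos: [0.5788, 0.0737, 0.2227]
tool_rot: [2.651, 1.682, 0.008]
contact_force: [8.8, 1.7, -0.7]
width: 0.019
finger_force: 58.7
```

arm_command(
  plan=[
    [[-0.0054, 0.0012, -0.0003, 0, 0, 0, -1], [-0.0052, 0.0018, -0.0003, 0, 0, 0, -1]],
  ],
)

```text
time: 21.22
tool_pos: [0.5684, 0.0761, 0.2222]
tool_rot: [2.651, 1.681, 0.008]
contact_force: [8.4, -0.7, 0.9]
width: 0.0197
finger_force: 58.8
```

arm_command(
  plan=[
    [[-0.005, 0.0023, -0.0002, 0, 0, 0, -1], [-0.0047, 0.0028, -0.0003, 0, 0, 0, -1]],
  ],
)

```text
time: 21.48
tool_pos: [0.5587, 0.0806, 0.2217]
tool_rot: [2.651, 1.68, 0.007]
contact_force: [7.3, -3.1, 1.5]
width: 0.0194
finger_force: 58.9
```

arm_command(
  plan=[
    [[-0.0045, 0.0032, -0.0002, 0, 0, 0, -1], [-0.0041, 0.0037, -0.0003, 0, 0, 0, -1]],
  ],
)

```text
time: 21.72
tool_pos: [0.5505, 0.0864, 0.2213]
tool_rot: [2.65, 1.678, 0.006]
contact_force: [8.8, -6.6, 1.9]
width: 0.0194
finger_force: 59.1
```

arm_command(
  plan=[
    [[-0.0037, 0.0041, -0.0002, 0, 0, 0, -1], [-0.0033, 0.0044, -0.0003, 0, 0, 0, -1]],
  ],
)

```text
time: 21.98
tool_pos: [0.5434, 0.0938, 0.2208]
tool_rot: [2.651, 1.676, 0.004]
contact_force: [7.0, -10.9, 4.3]
width: 0.0195
finger_force: 59.3
```

arm_command(
  plan=[
    [[-0.0028, 0.0047, -0.0002, 0, 0, 0, -1], [-0.0024, 0.0049, -0.0003, 0, 0, 0, -1]],
  ],
)

```text
time: 22.22
tool_pos: [0.5377, 0.1027, 0.2203]
tool_rot: [2.651, 1.675, 0.001]
contact_force: [1.6, -13.3, 8.2]
width: 0.0193
finger_force: 59.7
```

Run:
```python
from h import *
from bench import robot
s=robot.state()
for p,F in (((.6004,.075),(7.2,4.9)),((.5896,.0733),(8.5,2.8)),((.5788,.0737),(8.8,1.7)),((.5684,.0761),(8.4,-.7)),(s["tool_pos"],s["contact_force"])): rep(p,F)
```

```text
ang 2.442 r 0.0552 tang 8.21 rad -2.90
ang 2.640 r 0.0552 tang 8.65 rad -2.29
ang 2.836 r 0.0552 tang 8.49 rad -2.88
ang 3.030 r 0.0553 tang 8.17 rad -2.06
ang 3.785 r 0.0550 tang 12.48 rad 4.81
```

Run:
```python
from h import *
for p,F in (((.5587,.0806),(7.3,-3.1)),((.5505,.0864),(8.8,-6.6)),((.5434,.0938),(7,-10.9)),((.5377,.1027),(1.6,-13.3))): rep(p,F)
```

```text
ang 3.224 r 0.0552 tang 7.87 rad -0.97
ang 3.406 r 0.0552 tang 10.98 rad -0.69
ang 3.592 r 0.0551 tang 12.88 rad 1.39
ang 3.784 r 0.0550 tang 12.51 rad 4.80
```

arm_command(
  plan=[
    [[-0.0018, 0.0052, -0.0002, 0, 0, 0, -1], [-0.0013, 0.0054, -0.0003, 0, 0, 0, -1]],
  ],
)

```text
time: 22.48
tool_pos: [0.5337, 0.113, 0.2197]
tool_rot: [2.651, 1.675, -0.003]
contact_force: [-4.8, -14.2, 11.3]
width: 0.0198
finger_force: 60.2
```

arm_command(
  plan=[
    [[-0.0008, 0.0054, -0.0003, 0, 0, 0, -1], [-0.0002, 0.0055, -0.0002, 0, 0, 0, -1]],
  ],
)

```text
time: 22.72
tool_pos: [0.5317, 0.1243, 0.2191]
tool_rot: [2.652, 1.676, -0.005]
contact_force: [-10.0, -13.4, 15.3]
width: 0.0192
finger_force: 60.5
```

arm_command(
  plan=[
    [[0.0003, 0.0055, -0.0003, 0, 0, 0, -1], [0.0009, 0.0054, -0.0002, 0, 0, 0, -1]],
  ],
)

```text
time: 22.98
tool_pos: [0.5322, 0.1361, 0.2186]
tool_rot: [2.652, 1.679, -0.007]
contact_force: [-13.1, -11.1, 16.7]
width: 0.0194
finger_force: 60.6
```

Run:
```python
from h import *
from bench import robot
s=robot.state(); rep(s["tool_pos"],s["contact_force"])
```

```text
ang 4.413 r 0.0547 tang 12.85 rad 11.41
```

Run:
```python
from h import *
from scipy.optimize import least_squares
P=np.array([(.6087,.1787),(.6325,.1584),(.6408,.1361),(.6387,.1117),(.6343,.1015),(.6279,.0924),(.62,.0848),(.6106,.0789),(.6004,.075),(.5896,.0733),(.5788,.0737),(.5684,.0761),(.5587,.0806),(.5505,.0864),(.5434,.0938),(.5377,.1027),(.5337,.113),(.5317,.1243),(.5322,.1361)])
F=np.array([(-4.9,1.7),(-7.7,4),(-3.9,8),(1.5,8.3),(2.8,8.1),(5.2,7.1),(4.7,6.5),(7.4,5),(7.2,4.9),(8.5,2.8),(8.8,1.7),(8.4,-.7),(7.3,-3.1),(8.8,-6.6),(7,-10.9),(1.6,-13.3),(-4.8,-14.2),(-10,-13.4),(-13.1,-11.1)])
s=least_squares(lambda c:np.hypot(*(P-c[:2]).T)-c[2],[.586,.128,.055]).x; print(s)
print((np.hypot(*(P-s[:2]).T)-s[2]).round(5)*1000)
s2=least_squares(lambda c:np.hypot(*(P-c[:2]).T)-.055,[.586,.128]).x; print(s2)
for p,f in zip(P,F): rep(p,f,s2)
```

```text
[0.58639415 0.12821983 0.05497741]
[ 0.21  0.13 -0.   -0.12 -0.12 -0.15 -0.07 -0.04  0.05  0.04  0.07  0.16
  0.11  0.13  0.1  -0.   -0.13 -0.14 -0.21]
[0.58639207 0.12824062]
ang 6.258 r 0.0552 tang 5.17 rad -0.43
ang 0.550 r 0.0551 tang 7.56 rad -4.25
ang 0.986 r 0.0550 tang 8.48 rad -2.72
ang 1.435 r 0.0549 tang 8.37 rad -1.07
ang 1.638 r 0.0549 tang 8.44 rad -1.50
ang 1.841 r 0.0548 tang 8.77 rad -0.70
ang 2.042 r 0.0549 tang 7.70 rad -2.27
ang 2.244 r 0.0550 tang 8.85 rad -1.23
ang 2.443 r 0.0551 tang 8.21 rad -2.91
ang 2.642 r 0.0550 tang 8.65 rad -2.30
ang 2.838 r 0.0551 tang 8.48 rad -2.90
ang 3.032 r 0.0552 tang 8.17 rad -2.08
ang 3.227 r 0.0551 tang 7.87 rad -0.99
ang 3.409 r 0.0551 tang 10.98 rad -0.72
ang 3.595 r 0.0551 tang 12.88 rad 1.35
ang 3.788 r 0.0550 tang 12.52 rad 4.76
ang 3.989 r 0.0549 tang 12.31 rad 8.56
ang 4.199 r 0.0548 tang 12.65 rad 10.94
ang 4.415 r 0.0548 tang 12.87 rad 11.37
```

arm_command(
  plan=[
    [[0.0008, 0.0053, -0.0003, 0, 0, 0, -1], [0.0013, 0.0052, -0.0002, 0, 0, 0, -1]],
  ],
)

```text
time: 23.22
tool_pos: [0.5346, 0.147, 0.2181]
tool_rot: [2.652, 1.679, -0.005]
contact_force: [-9.9, -10.6, 14.0]
width: 0.0193
finger_force: 60.4
```

arm_command(
  plan=[
    [[0.002, 0.0049, -0.0003, 0, 0, 0, -1], [0, 0, 0, 0, 0, 0, -1]],
  ],
)

```text
time: 23.48
tool_pos: [0.5369, 0.1525, 0.2178]
tool_rot: [2.651, 1.68, -0.003]
contact_force: [-8.6, -8.7, 13.1]
width: 0.0196
finger_force: 60.3
```

Run:
```python
from h import *
from bench import robot
s=robot.state(); print(s["tool_pos"],s["contact_force"]); rep(s["tool_pos"],s["contact_force"],np.array((.58639,.12824)))
```

```text
[0.53685795 0.15252247 0.21780276] [-8.56758748 -8.71993375 13.11049333]
ang 4.727 r 0.0552 tang 11.60 rad 3.85
```

arm_command(
  plan=[
    [[0.0019, 0.0042, -0.0002, 0, 0, 0, -1], [0, 0, 0, 0, 0, 0, -1]],
  ],
)

```text
time: 23.72
tool_pos: [0.5389, 0.1564, 0.2176]
tool_rot: [2.651, 1.68, -0.003]
contact_force: [-7.9, -9.0, 13.2]
width: 0.0197
finger_force: 60.3
```

Run:
```python
from h import *
from bench import robot
s=robot.state(); print(s["tool_pos"],s["contact_force"]); rep(s["tool_pos"],s["contact_force"],np.array((.58639,.12824)))
```

```text
[0.53889151 0.15642479 0.21764248] [-7.8581041  -8.95606534 13.17966093]
ang 4.806 r 0.0552 tang 11.71 rad 2.19
```

arm_command(
  plan=[
    [[-0.0008, -0.0018, 0.0015, 0, 0, 0, -1], [0, 0, 0, 0, 0, 0, -1]],
  ],
)

```text
time: 23.98
tool_pos: [0.5385, 0.156, 0.2179]
tool_rot: [2.652, 1.682, 0.0]
contact_force: [1.5, -4.0, -2.0]
width: 0.0196
finger_force: 59.7
```

Run:
```python
from h import *
from bench import robot
s=robot.state(); print(s["tool_pos"],s["contact_force"]); rep(s["tool_pos"],s["contact_force"],np.array((.58639,.12824)))
```

```text
[0.53845977 0.15595214 0.21785522] [ 1.54809421 -3.98626326 -2.04035936]
ang 4.795 r 0.0554 tang 2.68 rad -3.34
```

arm_command(
  plan=[
    [[0, 0, 0, 0, 0, 0, -0.1], [0, 0, 0, 0, 0, 0, -0.1], [0, 0, 0, 0, 0, 0, -0.1], [0, 0, 0, 0, 0, 0, -0.1]],
  ],
)

```text
time: 24.48
tool_pos: [0.5382, 0.1567, 0.2179]
tool_rot: [-2.652, -1.684, -0.0]
contact_force: [0.2, -0.1, 0.1]
width: 0.0384
finger_force: 0.0
```

arm_command(
  plan=[
    [[0, 0, 0.02, 0, 0, 0, -0.1], [0, 0, 0.03, 0, 0, 0, -0.1], [0, 0, 0.05, 0, 0, 0, -0.1], [0, 0, 0.03, 0, 0, 0, -0.1], [-0.02, -0.04, 0, 0, 0, 0, -0.1], [-0.02, -0.05, 0, 0, 0, 0, -0.1], [-0.02, -0.05, 0, 0, 0, 0, -0.1], [0, -0.05, 0, 0, 0, 0, -0.1], [0, -0.03, 0, 0, 0, 0, -0.1], [0, 0, 0, 0, 0, 0, -0.1]],
  ],
)

```text
time: 25.72
tool_pos: [0.478, -0.0659, 0.3477]
tool_rot: [2.656, 1.678, -0.0]
contact_force: [-0.7, -0.3, 0.3]
width: 0.0384
finger_force: 0.0
```

Run:
```python
from h import *
from bench import robot
s=grab("side","5"); t=grab("top","5"); print(robot.state()["tool_pos"])
cv2.imwrite("pics/p5.png",np.hstack([cv2.resize(x,(395,395),interpolation=cv2.INTER_CUBIC) for x in(s["color"][170:280,260:370,::-1],t["color"][185:295,235:345,::-1])]))
```

```text
[ 0.47824874 -0.06275354  0.3478869 ]
```

View pics/p5.png

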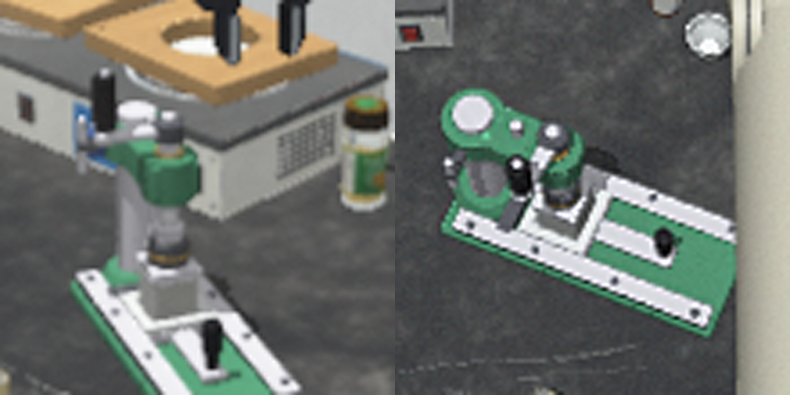

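The cube is seated under the platen at (170,290), the bed is home, and the crank grip stands at (103,100) with the gripper clear. Handing in.

```bash
python3 -c "
from bench import robot
print(robot.close_job())"
```

```text
the job is handed in; nothing more can be done
None
```

The job is handed in, with no verdict returned: the cube sits flat in the nest, the bed is fully home, and the crank was wound about 1.56 rad (a quarter turn) past the contact I felt. I placed that contact at about 3.25 rad, good to roughly 0.1 rad; the gripper is clear and the job took about 26 s.

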